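# Seat the cheese loaf in the slicer's loading tray

## Robot

A 7-joint arm with a two-finger parallel gripper is mounted at the origin on the work surface. World frame = base frame: x ahead of the robot, y to its left, z up, the work surface at z = 0. Lengths are in m, angles in degrees, forces in N, time in s.
With the tool pointing down it reaches from about 0.425 to 0.875 m from the base axis. Payload 4.7 kg.
Tool frame: the origin (TCP) lies at the centre of the arm's flange, where the gripper is bolted on; the fingertips stand 182 mm ahead of it and the grasp point (between the pads) lies 164 mm ahead of it; z points along the fingers, y is the line along which they close (so a half turn about z gives the same grasp; the last joint's range is limited). The gripper opens to 87 mm and grips with 3 to 60 N. Pads are 19 mm wide; open, the fingers measure 117 mm over their backs; the gripper's body (75 mm by 190 mm) begins 51 mm behind the grasp point.
Start: joints at [67.672, 18.392, -4.016, 83.108, 1.295, 78.541, -3.26], TCP at [0.255, -0.598, 0.405] pointing down, gripper open.
Joint ranges: [-163.93, 163.93], [-17.29, 119.83], [-79.2, 71.16], [3.27, 140.29], [-89.18, 269.18], [5.43, 117.66], [-154.24, 154.24]. Speed limits (degrees/s): [147.25, 147.25, 180, 180, 180, 180, 180].

## Interface

Orientations are given as [roll, pitch, yaw] about the fixed x, y, z axes, in that order (R = Rz(yaw) Ry(pitch) Rx(roll)).
In Python, from cell import env gives the robot as it stands. The module is installed in compiled form; this text tells all that it offers.
- The arm moves only by the tool step_arm, never from a script. Its argument "steps" is one flat list of numbers, 5 for each row, row after row: the opening, from 0 (shut) to 1 (fully open), then the shift along the tool's x, y, z in mm, then the turn about the tool's z in degrees. In form: [grip, dx, dy, dz, roll, grip, dx, dy, dz, roll, ...]. A call has 1 to 12 rows; each row shifts and turns the commanded pose from where the row before left it, along the tool's axes as they then stand; what a row does not reach is not made up. A row lasts 1/8 s, in which the tool goes at most 62.5 mm and 10.7 degrees, less where a joint would pass 70% of its speed; a pose out of reach is approached as far as the arm can. A call with a gripper value outside its range is refused whole. The fingers move at their own pace and stop on an object; "grip_force" is the grip in N (left out, the last holds). Time passes only in rows, so rows that do not move let the fingers close. It gives the time, the measured TCP pose, the force, the opening and the grip force at its end, in the units of the state.
- env.get_obs(): the state, without advancing time (a new reading comes with each control period).
- env.read_camera(name): name is "scene" or "top"; returns a dict with "image" (400x640x3 uint8, red, green, blue), "camera_matrix" (3x3 intrinsics, pixels), "R" (3x3) and "t" (3): a world point X has camera coordinates R X + t. Camera axes: x right, y down, z forward; pixel columns grow to the right and rows downward; lengths in m; the calibration is good to about 2 mm. A picture is of the moment at which its call begins. There is no depth.
- env.sign_off(): hands the job in; it is judged then, once.
The state is a dict: "time_s": time; "qpos": joint angles; "joint_velocities": joint speeds; "effort": joint torques, N m; "tool_pos": TCP position; "tool_rot": TCP orientation; "force": force on the tool from outside, world axes, zero at the start; "wrist_torque": the same for the moment, N m; "grip_width": finger opening in m; "grasp_force": force on a finger pad.
Only numpy, scipy, OpenCV 4.12 (cv2) and the standard library are available. Lean on these libraries where they do the work, as an engineer would, in place of code of your own. Each camera call takes 0.05 s, during which the arm holds its last target. There are 200 camera calls.

## Task

Load the slicer: push the long rectangular cheese loaf straight along its lane of the steel tray, in under the hood, until you feel it seat firmly against the stop hidden inside. Go slowly and press it home gently, without ramming it, then leave it lying there. Leave the little round cheese in the other lane where it is.

Things in the scene. Friction and masses are not known exactly. Their poses are not given: they have to be found in the camera images.
- tray: Fixed steel loading tray, 400 (x) by 240 (y) mm, floor top 12 mm above its underside. Origin: centre of its underside, on the work surface; x runs along the lanes to the hood, away from the robot. Two lanes, centred at y = +55 and -55 mm, each 66 mm wide between 6 mm rails whose tops are 24 mm above the underside. Its near end (x = -200 mm) is open.
- hood: Fixed steel hood over the far end of both lanes; origin and axes coincide with the tray's. It covers tray x = 60 to 200 mm, mouth at x = 60 facing the robot; roof 64 to 72 mm above the tray's underside, a small dish standing on its far half. Inside, unseen, a rigid stop bar crosses the lanes; its face lies somewhere between tray x = 100 and 140 mm, different each time.
- loaf: The long rectangular pale yellow cheese loaf, 130 (x) by 60 (y) by 50 (z) mm, 0.3 to 0.5 kg, loose, lying in one of the lanes (either one) short of the hood. Origin: centre of its underside; its x axis points along the lane to the hood. Sliding it takes about 1 to 3 N; on the stop the force rises sharply (push at 50 mm/s or slower).
- round: The little round cheese, a loose upright cylinder 60 mm in diameter, 45 mm high, pale yellow, about 0.13 kg, standing in the other lane. Origin: centre of its underside. Not to be moved.
Things that resemble listed ones, but are neither listed nor needed, are in the scene too. What is shaped like the loaf but blue or purple is not meant.

How it is judged:
By the outcome, as a careful person would: the job done as asked, in the order asked, and still so for the second after the job is handed in, with the robot touching nothing.
It also fails if it takes over 40 s, if anything falls off the work surface, if the arm or the gripper's body presses on something with over 40 N, if the wrist force passes 120 N, or if a joint passes its speed limit or range.

## Working session

There is one attempt and no reset: what is moved stays moved. The work goes in short steps, Python scripts to look and compute and a tool call to move; the robot and the scene stay as the last step left them, time stands still between calls to the robot, and variables do not carry over. Pictures are saved under pics/ and viewed, at most 10 in all, crops included, and the job is handed in when it is done.

Besides the shell and the picture viewer there is one more tool, called after "Call:" as name(argument=value, ...) on one line, values as JSON. step_arm: Moves the arm, as the interface text tells. Its arguments: {"type":"object","properties":{"steps":{"type":"array","items":{"type":"number"}},"grip_force":{"type":"number"}},"required":["steps"]}

```bash
mkdir -p pics; python3 - <<'E'
from cell import env
import cv2,numpy as np
for n in("scene","top"):
    d=env.read_camera(n); cv2.imwrite(f"pics/{n}0.png",d["image"][:,:,::-1]); np.savez(n+".npz",K=d["camera_matrix"],R=d["R"],t=d["t"]); print(n,d["camera_matrix"].tolist(),(-d["R"].T@d["t"]).round(3))
o=env.get_obs();print(o["tool_pos"],o["tool_rot"],o["force"],o["time_s"])
E
```

```text
scene [[421.507041209008, 0.0, 319.8862316563311], [0.0, 421.507041209008, 195.58114817876452], [0.0, 0.0, 1.0]] [0.863 0.376 0.541]
top [[385.1938685916584, 0.0, 321.1505817821563], [0.0, 385.1938685916584, 199.95414540372408], [0.0, 0.0, 1.0]] [0.537 0.086 0.716]
[ 0.25529082 -0.59758059  0.40377313] [-1.79901234e+02  5.82758083e-03  2.31371685e+01] [ 0.52194498 -0.33453631 -0.45809427] 0.1
```

View pics/top0.png

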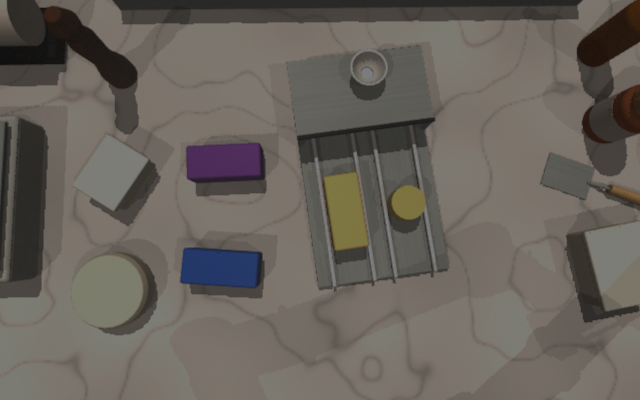

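View pics/scene0.png

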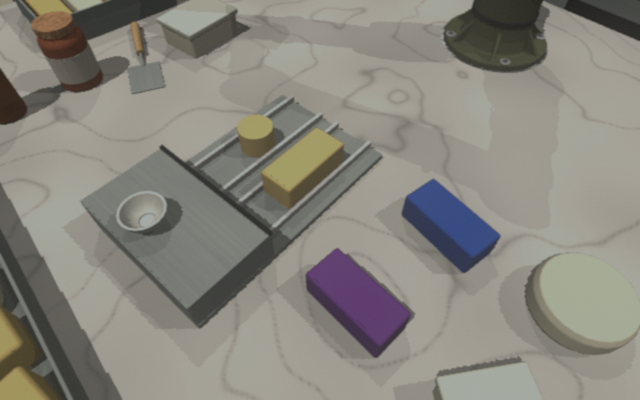

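The top picture shows the loaf in the left lane (pixels about 325–367 × 174–250), the round cheese at (407,203), and the hood mouth near row 130. I'll enlarge this area.

```bash
python3 - <<'E'
import cv2
i=cv2.imread("pics/top0.png")[40:300,270:460]; i=cv2.convertScaleAbs(i,alpha=1.6)
cv2.imwrite("pics/c1.png",cv2.resize(i[80:],None,fx=3.3,fy=3.3,interpolation=cv2.INTER_CUBIC))
E
```

```text
(no output)
```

View pics/c1.png

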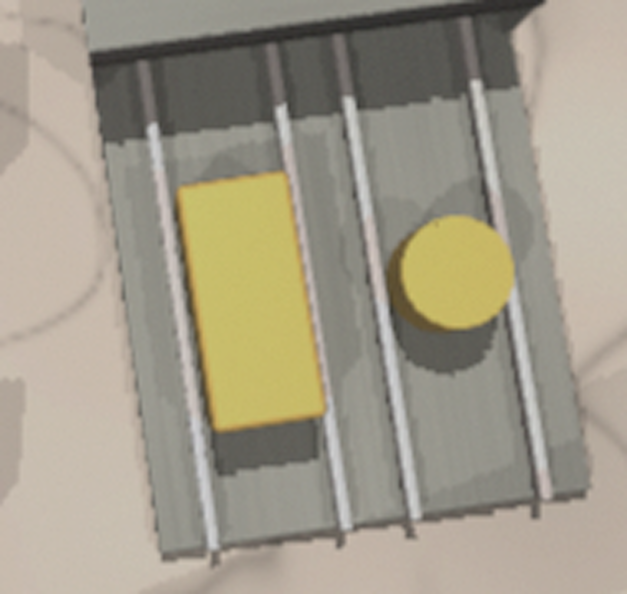

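The crop shows the loaf's top corners at about (180,187), (288,172), (325,413) and (216,430). The tray's near corners are at (162,557) and (588,492).

```bash
cat > h.py <<'E'
import numpy as np
def w(u,v,z,cam="top"):
    d=np.load(cam+".npz");r=d["R"].T@np.linalg.inv(d["K"])@[u,v,1];c=-d["R"].T@d["t"]
    return c+r*(z-c[2])/r[2]
E
python3 - <<'E'
from h import *
P=lambda u,v,z:w(270+u/3.3,120+v/3.3,z)
A=np.array([P(*p,.062) for p in[(180,187),(288,172),(325,413),(216,430)]])
print(A.round(4)); print("loaf c",A.mean(0).round(4),"rear",A[2:].mean(0).round(4))
for e in((A[0]-A[3]),(A[1]-A[2])): print(np.linalg.norm(e).round(4),np.degrees(np.arctan2(e[1],e[0])).round(2))
a,b=P(162,557,.012),P(588,492,.012);e=a-b;yaw=np.arctan2(-e[0],e[1]);print("near",a,b,np.linalg.norm(e),np.degrees(yaw))
for p,q in(((152,125),(212,548)),((281,105),(347,528)),((347,98),(414,520)),((475,80),(546,498))):
    e=P(*p,.024)-P(*q,.024);print("rail",np.degrees(np.arctan2(e[1],e[0])).round(2))
X=np.array([np.cos(yaw),np.sin(yaw),0]);print("loaf c in tray frame from near mid",[(A.mean(0)-(a+b)/2)@X,(A.mean(0)-(a+b)/2)@[-X[1],X[0],0]])
E
```

```text
[[ 0.6443  0.0641  0.062 ]
 [ 0.6511  0.0075  0.062 ]
 [ 0.5258 -0.0073  0.062 ]
 [ 0.5185  0.0488  0.062 ]]
loaf c [0.5849 0.0282 0.062 ] rear [0.5221 0.0207 0.062 ]
0.1268 6.93
0.1262 6.75
near [0.44930309 0.07715727 0.012     ] [ 0.47825178 -0.15798947  0.012     ] 0.23692196609644162 7.018314109334846
rail 6.67
rail 6.87
rail 6.73
rail 6.76
loaf c in tray frame from near mid [np.float64(0.12861940538917505), np.float64(0.05333296970811446)]
```

Call:
step_arm(steps=[0.25,0,0,0,8.15,0.25,0,0,0,8.15,0.25,29.6,-41.6,0,0,0.25,29.6,-41.6,0,0,0.25,29.6,-41.6,0,0,0.25,29.6,-41.6,0,0,0.25,29.6,-41.6,0,0,0.25,29.6,-41.6,0,0,0.25,29.6,-41.6,0,0,0.25,29.6,-41.6,0,0,0.25,29.6,-41.6,0,0,0.25,29.6,-41.6,0,0])

```text
time_s: 1.6
tool_pos: [0.5001, -0.1479, 0.4045]
tool_rot: [180.0, 0.0, 6.8]
force: [0.5, 0.2, -0.3]
grip_width: 0.0219
grasp_force: 0.0
```

Call:
step_arm(steps=[0.25,-1,-42,0,0,0.25,-1,-42,0,0,0.25,-1,-42,0,0,0.25,-1,-41,0,0,0.25,0,0,0,0,0.25,0,0,0,0])

```text
time_s: 2.35
tool_pos: [0.4759, 0.0152, 0.4045]
tool_rot: [180.0, 0.0, 6.8]
force: [0.6, -0.2, -0.3]
grip_width: 0.0214
grasp_force: 0.0
```

Call:
step_arm(steps=[0.25,0,0,40,0,0.25,0,0,40,0,0.25,0,0,40,0,0.25,0,0,30,0,0.25,0,0,20,0,0.25,0,0,15,0,0.25,0,0,7,0,0.25,0,0,0,0,0.25,0,0,0,0])

```text
time_s: 3.48
tool_pos: [0.4764, 0.0158, 0.2134]
tool_rot: [180.0, -0.1, 6.8]
force: [-1.0, -0.2, -0.8]
grip_width: 0.0219
grasp_force: 0.0
```

```bash
python3 - <<'E'
from cell import env
import cv2
n="scene"
d=env.read_camera("scene"); i=d["image"][60:260,150:450,::-1]; cv2.imwrite("pics/s1.png",cv2.resize(cv2.convertScaleAbs(i,alpha=1.4),None,fx=2.5,fy=2.5))
E
```

```text
(no output)
```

View pics/s1.png

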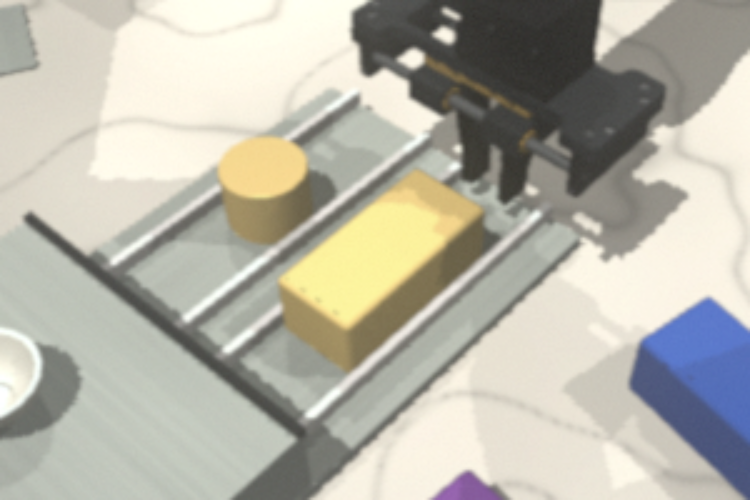

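The fingers are behind the loaf and inside its lane. The picture shows the fingertips at about (490,190) and the loaf's rear edge at about (450,195). I'll push slowly.

Call:
step_arm(steps=[0.25,5,0,0,0,0.25,5,0,0,0,0.25,4,0,0,0,0.25,3,0,0,0,0.25,3,0,0,0,0.25,3,0,0,0,0.25,3,0,0,0,0.25,3,0,0,0,0.25,3,0,0,0,0.25,3,0,0,0,0.25,3,0,0,0,0.25,3,0,0,0])

```text
time_s: 5.03
tool_pos: [0.5166, 0.0207, 0.2126]
tool_rot: [180.0, 0.0, 6.8]
force: [-1.2, -0.3, 0.1]
grip_width: 0.0218
grasp_force: 0.8
```

Call:
step_arm(steps=[0.25,3,0,0,0,0.25,4,0,0,0,0.25,4,0,0,0,0.25,4,0,0,0,0.25,4,0,0,0,0.25,4,0,0,0,0.25,4,0,0,0,0.25,4,0,0,0,0.25,4,0,0,0,0.25,4,0,0,0,0.25,3,0,0,0,0.25,3,0,0,0])

```text
time_s: 6.52
tool_pos: [0.5615, 0.0262, 0.2128]
tool_rot: [180.0, 0.0, 6.8]
force: [-1.7, 0.2, -0.8]
grip_width: 0.0217
grasp_force: 0.7
```

Call:
step_arm(steps=[0.25,3,0,0,0,0.25,3,0,0,0,0.25,3,0,0,0,0.25,3,0,0,0,0.25,3,0,0,0,0.25,3,0,0,0,0.25,3,0,0,0,0.25,3,0,0,0,0.25,3,0,0,0,0.25,3,0,0,0,0.25,3,0,0,0,0.25,3,0,0,0])

```text
time_s: 8.02
tool_pos: [0.5972, 0.0304, 0.2127]
tool_rot: [180.0, 0.0, 6.8]
force: [-1.6, -0.9, 1.2]
grip_width: 0.022
grasp_force: 1.0
```

```bash
python3 - <<'E'
from cell import env
import cv2
d=env.read_camera("top"); i=d["image"][40:300,250:480,::-1]; cv2.imwrite("pics/t2.png",cv2.resize(cv2.convertScaleAbs(i,alpha=1.6),None,fx=2.2,fy=2.2))
E
```

```text
(no output)
```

View pics/t2.png

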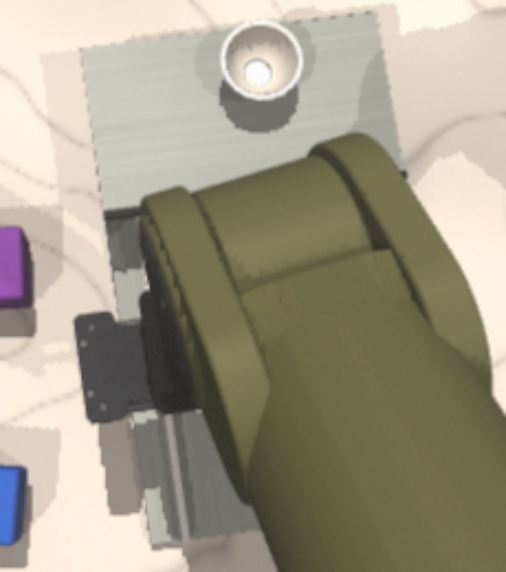

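The top view is blocked by the arm, though nothing looks disturbed. I'll carry on by feel in smaller steps.

Call:
step_arm(steps=[0.25,2,0,0,0,0.25,2,0,0,0,0.25,2,0,0,0,0.25,2,0,0,0,0.25,2,0,0,0,0.25,2,0,0,0])

```text
time_s: 8.82
tool_pos: [0.6091, 0.0318, 0.2127]
tool_rot: [180.0, 0.0, 6.8]
force: [-2.3, -0.9, 0.2]
grip_width: 0.0219
grasp_force: 0.9
```

Call:
step_arm(steps=[0.25,1.5,0,0,0,0.25,1.5,0,0,0,0.25,1.5,0,0,0,0.25,1.5,0,0,0])

```text
time_s: 9.32
tool_pos: [0.615, 0.0325, 0.2127]
tool_rot: [180.0, 0.0, 6.8]
force: [-2.6, -0.1, 1.6]
grip_width: 0.0218
grasp_force: 0.9
```

Call:
step_arm(steps=[0.25,1.5,0,0,0,0.25,1.5,0,0,0,0.25,1.5,0,0,0,0.25,1.5,0,0,0])

```text
time_s: 9.82
tool_pos: [0.621, 0.0332, 0.2127]
tool_rot: [180.0, 0.0, 6.8]
force: [-2.5, 0.5, 0.4]
grip_width: 0.0218
grasp_force: 0.9
```

Call:
step_arm(steps=[0.25,1.5,0,0,0,0.25,1.5,0,0,0,0.25,1.5,0,0,0,0.25,1.5,0,0,0])

```text
time_s: 10.32
tool_pos: [0.6269, 0.034, 0.2127]
tool_rot: [180.0, -0.0, 6.8]
force: [-1.9, -0.2, 1.6]
grip_width: 0.0219
grasp_force: 0.9
```

Call:
step_arm(steps=[0.25,1.5,0,0,0,0.25,1.5,0,0,0,0.25,1.5,0,0,0,0.25,1.5,0,0,0])

```text
time_s: 10.82
tool_pos: [0.6329, 0.0347, 0.2127]
tool_rot: [180.0, -0.0, 6.8]
force: [-2.3, 0.0, 1.2]
grip_width: 0.0217
grasp_force: 1.0
```

Call:
step_arm(steps=[0.25,1.5,0,0,0,0.25,1.5,0,0,0,0.25,1.5,0,0,0,0.25,1.5,0,0,0])

```text
time_s: 11.32
tool_pos: [0.6388, 0.0354, 0.2127]
tool_rot: [180.0, 0.0, 6.8]
force: [-1.7, 0.2, 0.6]
grip_width: 0.0219
grasp_force: 1.0
```

Call:
step_arm(steps=[0.25,1.5,0,0,0,0.25,1.5,0,0,0,0.25,1.5,0,0,0])

```text
time_s: 11.7
tool_pos: [0.6406, 0.0357, 0.212]
tool_rot: [180.0, 0.6, 6.8]
force: [-15.6, -2.4, 9.3]
grip_width: 0.0217
grasp_force: 7.7
```

The force has risen sharply, so the loaf has met the stop. I'll press a little more and hold.

Call:
step_arm(steps=[0.25,0.5,0,0,0,0.25,0,0,0,0,0.25,0,0,0,0])

```text
time_s: 12.08
tool_pos: [0.6407, 0.0358, 0.2119]
tool_rot: [179.9, 0.6, 6.8]
force: [-14.4, -0.8, 8.6]
grip_width: 0.0217
grasp_force: 7.3
```

Call:
step_arm(steps=[0.25,0.7,0,0,0,0.25,0.7,0,0,0,0.25,0,0,0,0])

```text
time_s: 12.45
tool_pos: [0.6413, 0.0359, 0.2119]
tool_rot: [179.9, 0.8, 6.8]
force: [-17.9, -2.7, 12.4]
grip_width: 0.0219
grasp_force: 9.3
```

The loaf is seated: the force is about 18 N and it no longer moves. I'll back off gently, then lift.

Call:
step_arm(steps=[0.25,-1.5,0,0,0,0.25,-1.5,0,0,0,0.25,-3,0,0,0,0.25,-6,0,0,0,0.25,-12,0,0,0,0.25,-20,0,0,0,0.25,-20,0,0,0,0.25,0,0,-20,0,0.25,0,0,-40,0,0.25,0,0,-50,0,0.25,0,0,-50,0,0.25,-40,0,0,0])

```text
time_s: 13.95
tool_pos: [0.5448, 0.025, 0.3796]
tool_rot: [180.0, -0.8, 6.9]
force: [-0.7, -0.0, 0.3]
grip_width: 0.0215
grasp_force: 0.0
```

Call:
step_arm(steps=[0.25,-45,40,0,0,0.25,0,50,0,0,0.25,0,50,0,0,0.25,0,50,0,0,0.25,0,50,0,0,0.25,0,50,0,0,0.25,0,0,0,0,0.25,0,0,0,0])

```text
time_s: 14.95
tool_pos: [0.5323, -0.2691, 0.374]
tool_rot: [180.0, -0.1, 6.9]
force: [-0.1, -0.3, 0.3]
grip_width: 0.0216
grasp_force: 0.0
```

```bash
python3 - <<'E'
from cell import env
import cv2
d=env.read_camera("top"); i=d["image"][40:300,250:480,::-1]; cv2.imwrite("pics/t3.png",cv2.resize(cv2.convertScaleAbs(i,alpha=1.6),None,fx=2.2,fy=2.2))
E
```

```text
(no output)
```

View pics/t3.png

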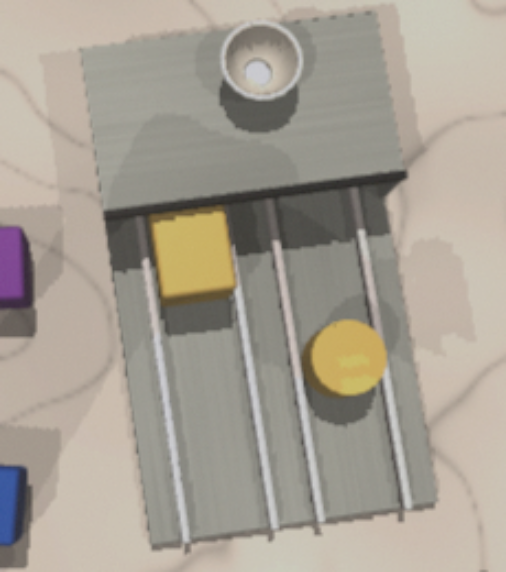

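The loaf sits straight under the hood, with its rear edge near (197,295). The round cheese is still at about (348,357), which is (408,202) in the full picture, so it hasn't moved.

```bash
python3 -c "
from cell import env
print(env.sign_off())"
```

```text
the job is handed in; nothing more can be done
None
```

The loaf is seated against the hidden stop: the push force rose from about 2 N to 18 N and it stopped moving. The round cheese was left where it was, the arm was backed clear, and the job was handed in at about 15 s.

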